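# Find the heavier vial on the balance and put it in the block

## Task

Two look-alike black-capped vials stand on the bench and one is clearly heavier: find it on the small two-arm balance by setting one vial fully home in the white cup at each end, letting go and watching which side drops. Then move the vial that dropped to either bore of the aluminium block, upright and fully home, and leave the lighter one sitting in its cup. The cups may stand a centimetre off along their slides, so feel for them; the balance is delicate, so never press, push or pull on it with more than about 12 N, and set the vials down instead of dropping them.

Things in the scene. Friction and masses are not known exactly. Their poses are not given: they have to be found in the camera images.
- vial_p: sample vial with a black screw cap and a small label, one of two that look alike but differ clearly in weight (0.13 to 0.18 and 0.025 to 0.035 kg; which is which is not known). Round, any yaw serves: 27 mm across, 56 mm tall, straight body up to 38 mm, shoulder to 45 mm, above it the cap, 22 mm across. Origin: centre of the underside, z up. Starts upright on the worktop
- vial_q: sample vial with a black screw cap and a small label, one of two that look alike but differ clearly in weight (0.13 to 0.18 and 0.025 to 0.035 kg; which is which is not known). Round, any yaw serves: 27 mm across, 56 mm tall, straight body up to 38 mm, shoulder to 45 mm, above it the cap, 22 mm across. Origin: centre of the underside, z up. Starts upright on the worktop
- balance: small two-arm balance, grey base 86 x 185 mm fixed to the worktop, two arms along its y axis; origin: centre of the underside, z up. Arms level, the inner floors of the cups are 70 mm and their rims 79 mm above the worktop; nothing between the cups is higher than 58 mm. A cup rises with the heavier vial as it is drawn out (up to 16 mm) and drags if rubbed: go slowly
- beam (a joint): tilt of the balance's arms in rad: 0 level, positive when the left (+y) arm is down, stops at -0.106 and +0.106 (the cup 8 mm down or up). Moves easily: a weak spring levels the empty arms (0.6 N on one cup takes it to its stop), a damper slows it. Both vials in, the heavier side goes to its stop within a second; alone, the lighter vial tips its arm only part way (up to 0.09)
- end_left (a point): point at the end of the balance's left (+y) arm, 75 mm from the pivot: centre of the left cup's inner floor IF the cup stood in the middle of its slide. It may stand anywhere up to 12 mm inward or outward (along the balance's y only); where is not reported: see it, or slide the vial's foot lightly across until the bore's wall catches it. The point rises and sinks with the arm
- end_right (a point): the same for the right (-y) arm. Cups: white, round, 43 mm outside, bore 30.5 mm wide and 9 mm deep, flat 6 mm wide rim 9 mm above the inner floor; each is clamped on its slide (about 16 N to shift it) and stays level as the arm tips. A pressed arm yields, then the cup springs up round a vial's foot that comes over the bore
- block: solid aluminium block, 96 x 52 x 26 mm (x, y, z), fixed to the worktop, with two round bores in its top; origin: centre of the underside, z up
- block_hole0 (a point): centre of the mouth of the first bore, in the block's top face 26 mm above the worktop: bore 30.5 mm wide, 12 mm deep (floor 14 mm above the worktop), lightly chamfered, 23 mm from the block's centre along its -x
- block_hole1 (a point): the same for the second bore, 23 mm from the block's centre along its +x; the bores are alike and either will do
There are look-alikes about, which are no part of the job. What is shaped like the vial_q but blue, orange or yellow is not meant.

How it is judged:
By the outcome, as a careful person would: the job done as asked, in the order asked, and still so for the second after the job is handed in, with the robot touching nothing.
It also fails if it takes over 72 s, if anything falls off the work surface, if the arm or the gripper's body presses on something with over 40 N, if the wrist force passes 120 N, or if a joint passes its speed limit or range.

## Robot

A 7-joint arm with a two-finger parallel gripper is mounted at the origin on a cart in front of the work surface, level with it; the furniture and walls round the work are solid. World frame = base frame: x ahead of the robot, y to its left, z up, the work surface at z = 0. Lengths are in m, angles in rad, forces in N, time in s.
With the tool pointing down it reaches from about 0.4 to 0.875 m from the base axis. Payload 19.3 kg.
Tool frame: the origin (TCP) lies at the very end of the fingers, on their centre line; the grasp point (between the pads) lies 19 mm behind it; z points along the fingers, y is the line along which they close (so a half turn about z gives the same grasp; the last joint's range is limited). The gripper opens to 85 mm and grips with 20 to 120 N. Pads are 22 mm wide; open, the fingers measure 114 mm over their backs; the gripper's body (76 mm by 85 mm) begins 54 mm behind the grasp point. The pads swing forward as they close: fully open they stand 13 mm farther back than shut.
Start: joints at [1.138, 0.521, -0.036, 1.599, 0.021, 1.021, -0.113], TCP at [0.222, -0.584, 0.231] pointing down, gripper open.
Joint ranges: [-2.91, 2.91], [-0.3, 2.13], [-1.5, 1.42], [0.17, 2.43], [-1.26, 4.41], [0.16, 1.93], [-2.52, 2.52]. Speed limits (rad/s): [1.89, 1.89, 2.39, 2.39, 3.01, 3.01, 3.01].

## Interface

Orientations are given as [roll, pitch, yaw] about the fixed x, y, z axes, in that order (R = Rz(yaw) Ry(pitch) Rx(roll)).
In Python, from workcell import bot gives the robot as it stands.
- The arm moves only by the shell command python3 -m crank 'ROWS' [FORCE]. ROWS is a JSON object of lists of equal length, an entry for each row: "travel": the shift along the world's x, y, z in cm, a list of three; "turn": the turn, a rotation vector about the world's x, y, z in degrees, a list of three; "gripper": the closure, from 0 (fully open) to 1 (shut). A call has exactly 5 rows; each row is the pose to reach, as a shift and turn from the pose commanded when the call began; what a row does not reach only later rows make up. A row lasts 1/10 s, in which the tool goes at most 50 mm and 8.59 degrees, less where a joint would pass 70% of its speed; a pose out of reach is approached as far as the arm can. A call with a gripper value outside its range is refused whole. The fingers move at their own pace and stop on an object; FORCE is the grip in N (left out, the last holds). Time passes only in rows, so rows that repeat a pose let the fingers close, or fill a call up. It gives the time, the measured TCP pose, the force, the opening and the grip force at its end, in the units of the state.
- bot.observe(): the state, without advancing time (a new reading comes with each control period).
- bot.grab_frame(name): name is "scene" or "top" or "wrist"; returns a dict with "pixels" (384x512x3 uint8, red, green, blue), "fx", "fy", "cx", "cy" (pixels), "extrinsics" (4x4, takes a point from world to camera coordinates). Camera axes: x right, y down, z forward; pixel columns grow to the right and rows downward; lengths in m; the calibration is good to about 2 mm. A picture is of the moment at which its call begins. There is no depth.
- bot.job_done(): hands the job in; it is judged then, once.
The state is a dict: "clock": time; "qpos": joint angles; "qd": joint speeds; "joint_efforts": joint torques, N m; "position": TCP position; "tool_rot": TCP orientation; "force": force on the tool from outside, world axes, zero at the start; "moment": the same for the moment, N m; "grip_width": finger opening in m; "finger_force": force on a finger pad.
Only numpy, scipy, OpenCV 4.12 (cv2) and the standard library are available. Lean on these libraries where they do the work, as an engineer would, in place of code of your own. Each camera call takes 0.05 s, during which the arm holds its last target. There are 200 camera calls.

## Working session

There is one attempt and no reset: what is moved stays moved. The work goes in short steps, Python scripts to look and compute and a shell command to move; the robot and the scene stay as the last step left them, time stands still between calls to the robot, and variables do not carry over. Pictures are saved under pics/ and viewed, at most 10 in all, crops included, and the job is handed in when it is done.

```bash
mkdir -p pics; ls; cat > h.py <<'E'
import numpy as np, cv2
from workcell import bot
def grab(n,save=None):
    f=bot.grab_frame(n); im=cv2.cvtColor(np.asarray(f["pixels"],np.uint8),cv2.COLOR_RGB2BGR)
    if save: cv2.imwrite("pics/"+save,im)
    return f,im
def ray(f,u,v,z):
    E=np.array(f["extrinsics"]); R,t=E[:3,:3],E[:3,3]
    c=-R.T@t; d=R.T@np.array([(u-f["cx"])/f["fx"],(v-f["cy"])/f["fy"],1])
    return c+d*(z-c[2])/d[2]
def proj(f,p):
    E=np.array(f["extrinsics"]); q=E[:3,:3]@np.array(p)+E[:3,3]
    return np.array([f["fx"]*q[0]/q[2]+f["cx"],f["fy"]*q[1]/q[2]+f["cy"]])
E
python3 - <<'E'
from h import *
f,a=grab("top","top1.png"); g,b=grab("scene","scene1.png")
both=np.hstack([a,b]); cv2.imwrite("pics/both1.png",np.vstack([a,b])[:, :] if 0 else cv2.resize(both,(800,300)))
for k in (f,g): print(k["fx"],k["cx"],np.round(k["extrinsics"],3).tolist())
print(bot.observe())
E
```

```text
pics
473.97832771973054 255.81004280691252 [[-0.008, -1.0, 0.013, -0.296], [-0.988, 0.006, -0.155, 0.475], [0.155, -0.014, -0.988, 0.97], [0.0, 0.0, 0.0, 1.0]]
462.28716798752424 255.54581017497358 [[-0.788, -0.616, -0.003, 0.177], [-0.434, 0.558, -0.707, 0.429], [0.438, -0.555, -0.707, 0.522], [0.0, 0.0, 0.0, 1.0]]
{'clock': 0.1, 'qpos': array([ 1.1377956 ,  0.52198139, -0.03632379,  1.59992257,  0.02121015,
        1.02115127, -0.11278609]), 'qd': array([-1.48302017e-03,  4.31102058e-06,  6.69007716e-04, -1.67265697e-03,
       -2.72469724e-04,  1.63527184e-04, -5.38010929e-04]), 'joint_efforts': array([ 4.20889672e-03, -9.28497005e+01,  1.98420592e+00, -3.70539165e+01,
        1.82225159e-02,  5.22474103e-03,  7.13409645e-05]), 'position': array([ 0.22166244, -0.58404318,  0.23077671]), 'tool_rot': array([-3.14051891e+00,  8.71927168e-05,  3.62805349e-01]), 'force': array([-0.38522747,  0.28361565,  0.48269184]), 'moment': array([-0.043375  ,  0.03443647,  0.0385346 ]), 'finger_force': 0.0, 'grip_width': 0.08551868130075485}
```

View pics/top1.png

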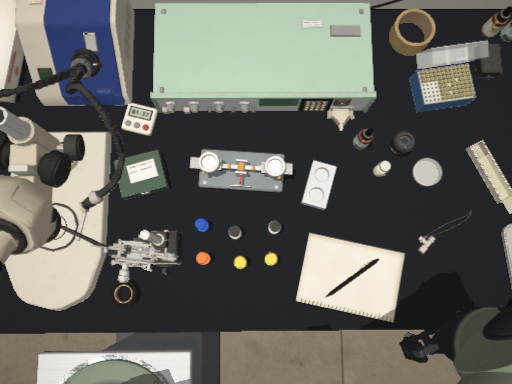

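View pics/scene1.png

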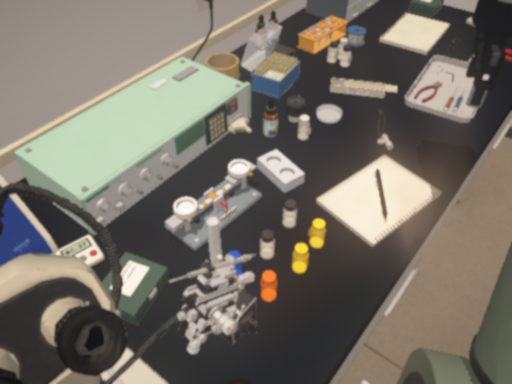

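The top view shows the black-capped vials at about (235,232) and (275,227). Blue (202,225), orange (203,258) and yellow (240,262), (271,259) are decoys. The cups are at (209,162) and (275,166), and the block is at (319,185). Next I'll take an enlarged crop to confirm this and measure.

```bash
python3 - <<'E'
from h import *
f,a=grab("top")
x0,y0,x1,y1=185,140,345,260
cv2.imwrite("pics/crop1.png",cv2.resize(a[y0:y1,x0:x1],None,fx=5,fy=5,interpolation=cv2.INTER_CUBIC))
g=cv2.cvtColor(a,cv2.COLOR_BGR2GRAY); hsv=cv2.cvtColor(a,cv2.COLOR_BGR2HSV)
m=((hsv[...,2]>170)&(hsv[...,1]<60)).astype(np.uint8)
mm=np.zeros_like(m); mm[145:215,185:345]=m[145:215,185:345]
for c in cv2.findContours(mm,cv2.RETR_EXTERNAL,cv2.CHAIN_APPROX_NONE)[0]:
    if cv2.contourArea(c)>60: 
        (u,v),r=cv2.minEnclosingCircle(c); print("white",cv2.contourArea(c),(u,v),r,cv2.minAreaRect(c), ray(f,u,v,.079)[:2], ray(f,*cv2.minAreaRect(c)[0],.026)[:2])
# base outline
b=((hsv[...,2]>70)&(hsv[...,2]<175)).astype(np.uint8); bb=np.zeros_like(b); bb[140:200,185:300]=1; 
s=cv2.morphologyEx((g>60).astype(np.uint8)*bb,cv2.MORPH_OPEN,np.ones((3,3)))
for c in cv2.findContours(s,cv2.RETR_EXTERNAL,cv2.CHAIN_APPROX_NONE)[0]:
    if cv2.contourArea(c)>500: print("base",cv2.minAreaRect(c))
for (u,v) in ((235,232),(275,227)): print("vial",ray(f,u,v,.056)[:2])
E
```

```text
white 978.5 (318.5, 184.5) 24.135135650634766 ((318.7422790527344, 184.11154174804688), (24.11909294128418, 43.32666015625), 15.255120277404785) [ 0.49025595 -0.42742119] [ 0.50075931 -0.43585421]
white 428.5 (273.1944580078125, 168.5) 18.365482330322266 ((273.0, 165.0), (20.0, 36.0), 90.0) [ 0.52433469 -0.33469354] [ 0.54367271 -0.33712176]
white 393.5 (203.6702117919922, 161.3829803466797) 14.779332160949707 ((204.0, 161.0), (20.0, 28.0), 90.0) [ 0.54008454 -0.191241  ] [ 0.55334536 -0.18675354]
base ((240.43775939941406, 169.99610900878906), (103.4231948852539, 38.98643112182617), 3.5763344764709473)
vial [ 0.39560769 -0.25505226]
vial [ 0.40541203 -0.337951  ]
```

View pics/crop1.png

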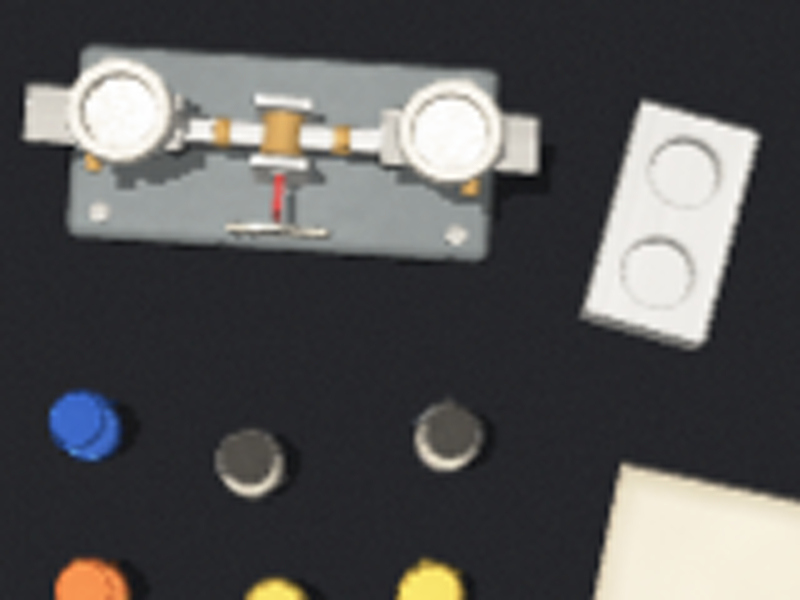

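The crop confirms it: two white vials with dark caps at crop (249,458) and (449,431) are vial_p and vial_q. The coloured ones are not. The cups are at crop (121,110) and (450,130), and the bores at (684,173) and (657,273). Next come circle fits in both views.

```bash
python3 - <<'E'
from h import *
f,a=grab("top"); x0,y0=185,140
c=cv2.resize(a[140:260,185:345],None,fx=5,fy=5,interpolation=cv2.INTER_CUBIC); g=cv2.GaussianBlur(cv2.cvtColor(c,cv2.COLOR_BGR2GRAY),(5,5),0)
px=lambda U,V:(x0+(U+.5)/5-.5,y0+(V+.5)/5-.5)
for n,U,V,r,z in (("cupL out",121,110,52,.079),("cupL in",124,109,38,.079),("cupR out",450,130,52,.079),("cupR in",450,130,38,.079),("holeA",684,173,37,.026),("holeB",657,273,37,.026),("capP",249,458,27,.056),("capQ",449,431,27,.056)):
    # radial-gradient edge points, then ellipse fit
    R0,R1=r*.82,r*1.2; P=[]
    for t in np.linspace(0,2*np.pi,72,endpoint=False):
        rr=np.arange(R0,R1,.5); s=cv2.remap(g,(U+rr*np.cos(t)).astype(np.float32)[None],(V+rr*np.sin(t)).astype(np.float32)[None],cv2.INTER_LINEAR)[0].astype(float)
        k=np.argmax(np.abs(np.gradient(s))); P.append((U+rr[k]*np.cos(t),V+rr[k]*np.sin(t)))
    W=np.array([ray(f,*px(*p),z)[:2] for p in P])
    for _ in range(4): # circle lstsq with outlier trimming
        A=np.c_[2*W,np.ones(len(W))]; s=np.linalg.lstsq(A,(W**2).sum(1),rcond=None)[0]; R=np.sqrt(s[2]+s[0]**2+s[1]**2)
        e=np.abs(np.hypot(*(W-s[:2]).T)-R); W=W[e<=max(np.quantile(e,.85),.0006)]
    print(n,np.round(s[:2],4),"R",round(R,4),"n",len(W))
# base corners at crop
for U,V in ((85,46),(498,70),(488,260),(68,235)): print("base",np.round(ray(f,*px(U,V),.0)[:2],3))
E
```

```text
cupL out [ 0.54   -0.2005] R 0.0211 n 49
cupL in [ 0.5386 -0.2046] R 0.017 n 37
cupR out [ 0.5305 -0.338 ] R 0.021 n 54
cupR in [ 0.5295 -0.3375] R 0.0142 n 57
holeA [ 0.5226 -0.4422] R 0.0135 n 55
holeB [ 0.4784 -0.4289] R 0.0137 n 44
capP [ 0.3978 -0.254 ] R 0.0114 n 41
capQ [ 0.4083 -0.3359] R 0.0117 n 39
base [ 0.588 -0.179]
base [ 0.576 -0.364]
base [ 0.489 -0.358]
base [ 0.501 -0.172]
```

```bash
python3 -m crank '{"travel":[[2.5,3.5,-1.5],[5.5,7.5,-3],[8.5,11.5,-5],[11.5,15.5,-7],[14.5,19.5,-9]],"turn":[[0,0,-5],[0,0,-10],[0,0,-15],[0,0,-20],[0,0,-24.9]],"gripper":[0.41,0.41,0.41,0.41,0.41]}' 30
python3 -m crank '{"travel":[[2,2.6,-1],[4.1,5.3,-2],[4.1,5.3,-2],[4.1,5.3,-2],[4.1,5.3,-2]],"turn":[[0,0,0],[0,0,0],[0,0,0],[0,0,0],[0,0,0]],"gripper":[0.41,0.41,0.41,0.41,0.41]}'
python3 - <<'E'
from h import *
f,a=grab("wrist","w1.png"); f2,t=grab("top")
print(np.round(f["extrinsics"],3).tolist(),f["fx"]); s=bot.observe(); print(s["position"],s["tool_rot"],s["clock"])
print(proj(f,(.4083,-.3359,.056)),proj(f,(.3978,-.254,.056)))
E
```

```text
clock: 0.7
position: [0.3598, -0.398, 0.1459]
tool_rot: [3.141, -0.0, -0.076]
force: [1.8, -0.8, -1.1]
grip_width: 0.0507
finger_force: 0.0
clock: 1.2
position: [0.3995, -0.3475, 0.1266]
tool_rot: [3.141, 0.0, -0.073]
force: [-0.3, -0.5, -0.4]
grip_width: 0.0506
finger_force: 0.0
[[-0.073, -0.997, 0.0, -0.316], [-0.963, 0.071, 0.261, 0.404], [-0.261, 0.019, -0.965, 0.388], [0.0, 0.0, 0.0, 1.0]] 305.7600568065732
[ 0.39946035 -0.34756384  0.12667738] [ 3.14109772e+00 -1.89986800e-04 -7.35655477e-02] 1.3
[240.88497943 189.90151154] [131.63494813 211.37674523]
```

View pics/w1.png

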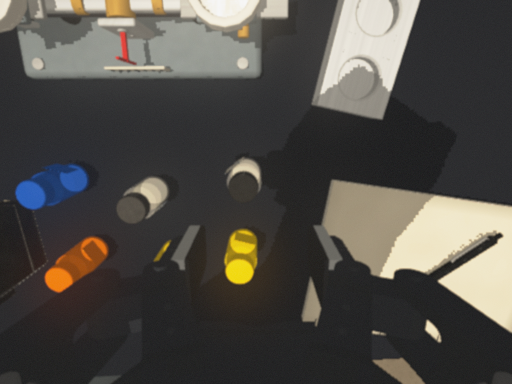

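The wrist view shows Q's cap at (243,186) and P's at (131,207), both within about 2 px of the prediction and so consistent with the top view. Next I descend on Q.

```bash
python3 -m crank '{"travel":[[0.9,1.15,-2],[0.9,1.15,-4.5],[0.9,1.15,-7.5],[0.9,1.15,-10],[0.9,1.15,-11.3]],"turn":[[0,0,0],[0,0,0],[0,0,0],[0,0,0],[0,0,0]],"gripper":[0.41,0.41,0.41,0.41,0.41]}' 30
python3 -m crank '{"travel":[[0,0,0],[0,0,0],[0,0,0],[0,0,0],[0,0,0]],"turn":[[0,0,0],[0,0,0],[0,0,0],[0,0,0],[0,0,0]],"gripper":[0.8,0.8,0.8,0.8,0.8]}' 30
```

```text
clock: 1.8
position: [0.4081, -0.3353, 0.0118]
tool_rot: [-3.141, 0.002, -0.073]
force: [-0.6, 0.0, 0.8]
grip_width: 0.0503
finger_force: 0.0
clock: 2.3
position: [0.4094, -0.3352, 0.0141]
tool_rot: [3.141, -0.001, -0.072]
force: [-0.7, -0.7, -0.9]
grip_width: 0.0261
finger_force: 30.2
```

```bash
python3 -m crank '{"travel":[[0,0,1.5],[0,0,4],[0,0,7],[0,0,10],[0,0,10.5]],"turn":[[0,0,0],[0,0,0],[0,0,0],[0,0,0],[0,0,0]],"gripper":[0.8,0.8,0.8,0.8,0.8]}' 30
python3 -m crank '{"travel":[[2,0,0],[5,-0.1,0],[8,-0.2,0],[11,-0.2,0],[12,-0.25,0]],"turn":[[0,0,0],[0,0,0],[0,0,0],[0,0,0],[0,0,0]],"gripper":[0.8,0.8,0.8,0.8,0.8]}' 30
python3 -m crank '{"travel":[[0,0,0],[0,0,0],[0,0,0],[0,0,0],[0,0,0]],"turn":[[0,0,0],[0,0,0],[0,0,0],[0,0,0],[0,0,0]],"gripper":[0.8,0.8,0.8,0.8,0.8]}' 30
python3 - <<'E'
from h import *
print(bot.observe()["force"],bot.observe()["position"])
f,a=grab("wrist"); g,b=grab("scene"); h,t=grab("top")
S=lambda i,x,y,k,w=400,hh=300: cv2.resize(i[y:y+hh//k,x:x+w//k],(w,hh),interpolation=cv2.INTER_CUBIC)
cv2.imwrite("pics/m1.png",np.vstack([np.hstack([S(a,156,140,2),S(b,160,120,4)]),np.hstack([S(t,225,125,4),S(a,56,0,1)])]))
print(proj(f,(.5302,-.3378,.079)),proj(g,(.5302,-.3378,.079)))
E
```

```text
clock: 2.8
position: [0.4103, -0.336, 0.1225]
tool_rot: [3.139, -0.004, -0.072]
force: [0.3, -0.1, -1.5]
grip_width: 0.0258
finger_force: 30.3
clock: 3.3
position: [0.5318, -0.3364, 0.1185]
tool_rot: [-3.141, -0.001, -0.07]
force: [-1.2, 0.6, -1.4]
grip_width: 0.0256
finger_force: 30.2
clock: 3.8
position: [0.5287, -0.3378, 0.1186]
tool_rot: [3.142, 0.0, -0.072]
force: [-0.5, 0.1, -1.1]
grip_width: 0.0259
finger_force: 30.2
[-0.54864552  0.10438706 -1.11521621] [ 0.52865518 -0.33775214  0.11859091]
[257.77761611 212.69187863] [238.35271915 165.57236921]
```

View pics/m1.png

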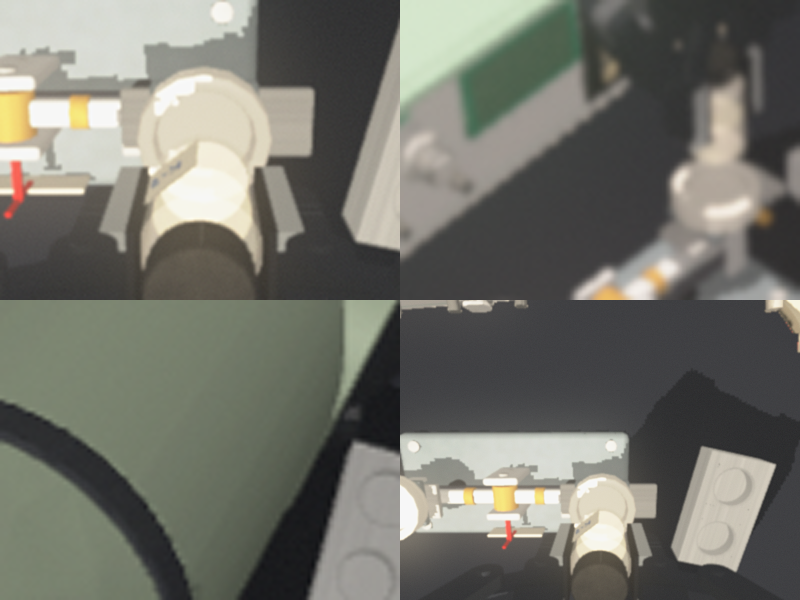

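In the wrist crop the cup rim spans U 138–271 with its top at V 67. The held vial's foot edge is at about (203,142) and its cap at about (202,270). I'll compare these numerically to get vial and cup x in the same camera.

```bash
python3 - <<'E'
from h import *
f,a=grab("wrist","w2.png"); zb=.1186-.014
P=lambda *p: print(np.round(proj(f,p),1))
for d in (0,.005): 
    P(.5302+d+.0215,-.3378,.079); P(.5287+d+.0135,-.3378,zb); P(.5287+d+.011,-.3378,zb+.056);P(.5287+d+.011,-.3378,zb+.045)
# rim contour: grey profile along column 258
g=cv2.cvtColor(a,cv2.COLOR_BGR2GRAY)
print(g[165:285,258].tolist())
E
```

```text
[255.6 180.2]
[256.7 208.5]
[257.4 264.8]
[257.3 251. ]
[255.  172.3]
[256.1 199.7]
[256.4 252.4]
[256.4 239.5]
[143, 143, 142, 141, 143, 142, 142, 143, 157, 181, 190, 195, 211, 241, 248, 245, 231, 221, 216, 214, 211, 214, 216, 217, 217, 217, 217, 217, 217, 218, 217, 217, 217, 218, 218, 218, 218, 218, 219, 219, 218, 218, 218, 215, 213, 218, 233, 238, 238, 238, 238, 238, 238, 238, 237, 237, 237, 237, 239, 244, 246, 247, 246, 245, 244, 244, 244, 244, 244, 245, 246, 247, 247, 247, 247, 247, 246, 245, 245, 245, 245, 245, 245, 245, 242, 186, 109, 88, 91, 90, 90, 91, 88, 87, 88, 87, 84, 85, 84, 89, 93, 95, 94, 93, 93, 90, 92, 92, 93, 92, 90, 91, 89, 89, 88, 88, 89, 87, 89, 89]
```

```bash
python3 -m crank '{"travel":[[0.25,0,0],[0.25,0,-1],[0.25,0,-1.8],[0.25,0,-2.2],[0.25,0,-2.4]],"turn":[[0,0,0],[0,0,0],[0,0,0],[0,0,0],[0,0,0]],"gripper":[0.8,0.8,0.8,0.8,0.8]}' 30
python3 -m crank '{"travel":[[0,0,-0.15],[0,0,-0.3],[0,0,-0.5],[0,0,-0.7],[0,0,-0.75]],"turn":[[0,0,0],[0,0,0],[0,0,0],[0,0,0],[0,0,0]],"gripper":[0.8,0.8,0.8,0.8,0.8]}' 30
python3 - <<'E'
from h import *
print(bot.observe()["force"],bot.observe()["position"])
f,a=grab("wrist"); g,b=grab("scene")
S=lambda i,x,y,k,w=400,hh=300: cv2.resize(i[y:y+hh//k,x:x+w//k],(w,hh),interpolation=cv2.INTER_CUBIC)
cv2.imwrite("pics/m2.png",np.hstack([S(a,56,0,1),S(a,156,130,2)]) if 0 else np.vstack([np.hstack([S(a,156,130,2),S(b,170,120,4)]),np.hstack([S(a,0,130,2),S(b,150,150,4)])]))
E
```

```text
clock: 4.5
position: [0.5313, -0.3373, 0.0935]
tool_rot: [-3.141, 0.001, -0.072]
force: [0.0, 0.5, -1.9]
grip_width: 0.0259
finger_force: 30.2
clock: 5.0
position: [0.5316, -0.3375, 0.0867]
tool_rot: [-3.142, 0.0, -0.072]
force: [-0.2, 0.7, -1.6]
grip_width: 0.0258
finger_force: 30.2
[-0.20880344  0.66391203 -1.61273365] [ 0.53157713 -0.33748387  0.08669768]
```

View pics/m2.png

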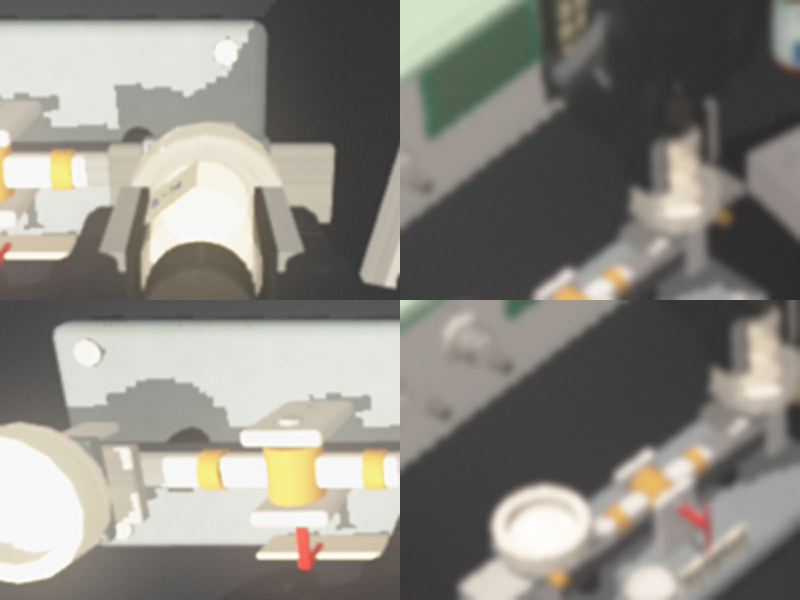

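The rim ring shows all round the vial's foot (wrist crop, ring top at (205,122), foot edge at (205,158)). The arm looks level and there is no extra force, so the foot is in the bore. Next: seat it, then open gently.

```bash
python3 -m crank '{"travel":[[0,0,-0.1],[0,0,-0.2],[0,0,-0.3],[0,0,-0.35],[0,0,-0.35]],"turn":[[0,0,0],[0,0,0],[0,0,0],[0,0,0],[0,0,0]],"gripper":[0.8,0.8,0.8,0.8,0.8]}' 30
python3 - <<'E'
from h import *
f,a=grab("wrist","w3.png"); P=bot.observe()["position"]; g=cv2.cvtColor(a,cv2.COLOR_BGR2GRAY); print(P)
for z in (.079,.075,.071): print(z,proj(f,(.5315+.0215,-.3378,z)))
print(g[175:235,258].tolist())
E
```

```text
clock: 5.6
position: [0.5316, -0.3375, 0.0833]
tool_rot: [-3.142, 0.0, -0.072]
force: [-0.0, 0.5, -2.0]
grip_width: 0.0262
finger_force: 30.2
[ 0.53159328 -0.33750328  0.08335374]
0.079 [255.78332858 199.32945594]
0.075 [255.79777247 197.0230013 ]
0.071 [255.81152691 194.82663877]
[180, 157, 154, 154, 155, 154, 155, 155, 155, 155, 155, 154, 155, 156, 155, 155, 163, 192, 210, 210, 209, 211, 211, 217, 227, 234, 235, 234, 233, 231, 229, 227, 226, 226, 225, 230, 241, 243, 244, 244, 244, 244, 244, 244, 243, 243, 243, 243, 244, 246, 247, 247, 247, 247, 247, 247, 247, 247, 247, 247]
```

```bash
python3 -m crank '{"travel":[[0,0,-0.1],[0,0,-0.2],[0,0,-0.3],[0,0,-0.4],[0,0,-0.45]],"turn":[[0,0,0],[0,0,0],[0,0,0],[0,0,0],[0,0,0]],"gripper":[0.8,0.8,0.8,0.8,0.8]}' 30
python3 -m crank '{"travel":[[0,0,0],[0,0,0],[0,0,0],[0,0,0],[0,0,0]],"turn":[[0,0,0],[0,0,0],[0,0,0],[0,0,0],[0,0,0]],"gripper":[0.66,0.62,0.58,0.54,0.5]}' 20
python3 -m crank '{"travel":[[0,0,0],[0,0,0],[0,0,0],[0,0,0],[0,0,0]],"turn":[[0,0,0],[0,0,0],[0,0,0],[0,0,0],[0,0,0]],"gripper":[0.5,0.47,0.45,0.45,0.45]}' 20
python3 -m crank '{"travel":[[0,0,0.5],[0,0,2],[0,0,4],[0,0,6.5],[0,0,8]],"turn":[[0,0,0],[0,0,0],[0,0,0],[0,0,0],[0,0,0]],"gripper":[0.45,0.45,0.45,0.45,0.45]}'
python3 - <<'E'
from h import *
f,a=grab("wrist"); g,b=grab("scene")
S=lambda i,x,y,k,w=400,hh=300: cv2.resize(i[y:y+hh//k,x:x+w//k],(w,hh),interpolation=cv2.INTER_CUBIC)
cv2.imwrite("pics/m3.png",np.hstack([S(a,56,84,1),S(b,160,135,3,402)]))
E
```

```text
clock: 6.15
position: [0.5316, -0.3375, 0.0788]
tool_rot: [-3.142, 0.0, -0.072]
force: [-0.1, -0.0, -1.2]
grip_width: 0.0262
finger_force: 30.3
clock: 6.65
position: [0.5316, -0.3376, 0.079]
tool_rot: [3.142, -0.0, -0.072]
force: [-0.4, 0.3, -0.4]
grip_width: 0.0427
finger_force: 0.0
clock: 7.15
position: [0.5316, -0.3375, 0.0789]
tool_rot: [-3.142, 0.0, -0.072]
force: [-0.6, 0.5, -0.1]
grip_width: 0.0471
finger_force: 0.0
clock: 7.65
position: [0.5322, -0.338, 0.1618]
tool_rot: [3.141, -0.002, -0.072]
force: [-0.3, -0.1, 0.3]
grip_width: 0.047
finger_force: 0.0
```

View pics/m3.png

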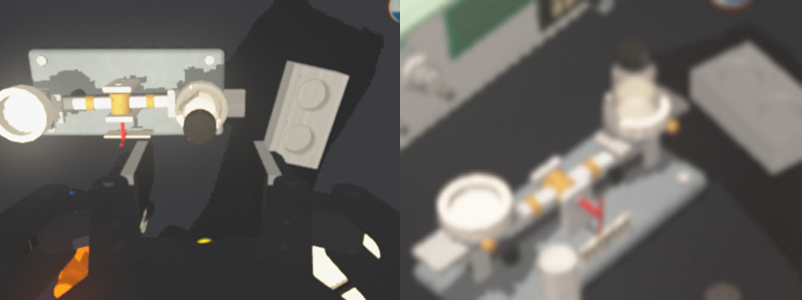

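Q stands upright in the right cup at crop (200,100) wrist and (635,75) scene. Now I fetch P.

```bash
python3 -m crank '{"travel":[[-2.5,1.6,0],[-6,3.8,0],[-9.5,6,-1],[-12.5,7.8,-3],[-13.4,8.4,-5]],"turn":[[0,0,0],[0,0,0],[0,0,0],[0,0,0],[0,0,0]],"gripper":[0.41,0.41,0.41,0.41,0.41]}'
python3 -m crank '{"travel":[[0,0,0],[0,0,-0.5],[0,0,-1],[0,0,-1.5],[0,0,-2]],"turn":[[0,0,0],[0,0,0],[0,0,0],[0,0,0],[0,0,0]],"gripper":[0.41,0.41,0.41,0.41,0.41]}'
```

```text
clock: 8.25
position: [0.3947, -0.252, 0.1086]
tool_rot: [-3.141, 0.001, -0.072]
force: [0.2, -0.2, -0.5]
grip_width: 0.0507
finger_force: 0.0
clock: 8.75
position: [0.398, -0.2538, 0.0886]
tool_rot: [3.141, -0.0, -0.072]
force: [0.1, 0.3, 0.2]
grip_width: 0.0506
finger_force: 0.0
```

```bash
python3 -m crank '{"travel":[[0,0,-2],[0,0,-4.5],[0,0,-6.5],[0,0,-7.5],[0,0,-7.5]],"turn":[[0,0,0],[0,0,0],[0,0,0],[0,0,0],[0,0,0]],"gripper":[0.41,0.41,0.41,0.41,0.41]}'
python3 -m crank '{"travel":[[0,0,0],[0,0,0],[0,0,0],[0,0,0],[0,0,0]],"turn":[[0,0,0],[0,0,0],[0,0,0],[0,0,0],[0,0,0]],"gripper":[0.8,0.8,0.8,0.8,0.8]}' 30
python3 -m crank '{"travel":[[0,0,1.5],[0,0,4],[0,0,7],[0,0,10],[0,0,10.5]],"turn":[[0,0,0],[0,0,0],[0,0,0],[0,0,0],[0,0,0]],"gripper":[0.8,0.8,0.8,0.8,0.8]}' 30
python3 -m crank '{"travel":[[2,0.8,0],[5,1.9,0],[8.5,3.2,0],[12,4.5,0],[14.1,5.3,0]],"turn":[[0,0,0],[0,0,0],[0,0,0],[0,0,0],[0,0,0]],"gripper":[0.8,0.8,0.8,0.8,0.8]}' 30
python3 -m crank '{"travel":[[0,0,0],[0,0,0],[0,0,0],[0,0,0],[0,0,0]],"turn":[[0,0,0],[0,0,0],[0,0,0],[0,0,0],[0,0,0]],"gripper":[0.8,0.8,0.8,0.8,0.8]}' 30
python3 - <<'E'
from h import *
o=bot.observe();print(o["force"],o["position"])
f,a=grab("wrist","w4.png"); g,b=grab("scene")
S=lambda i,x,y,k,w=400,hh=300: cv2.resize(i[y:y+hh//k,x:x+w//k],(w,hh),interpolation=cv2.INTER_CUBIC)
cv2.imwrite("pics/m4.png",np.hstack([S(a,156,140,2),S(b,130,135,3,402)]))
P=lambda n,*p: print(n,np.round(proj(f,p),1))
x,y,z=o["position"]
P("foot",x+.0135,y,z-.014);P("capbot",x+.011,y,z+.031)
for d in (0,.004,.008): P("rim c,+x,+y",.5400,-.201,.079+d); P("",.5400+.0215,-.201,.079+d); P("",.5400,-.201+.0215,.079+d); P("",.5400,-.201-.0215,.079+d)
E
```

```text
clock: 9.25
position: [0.3972, -0.2533, 0.0129]
tool_rot: [-3.141, 0.002, -0.072]
force: [-0.5, 0.0, 0.4]
grip_width: 0.0498
finger_force: 0.0
clock: 9.75
position: [0.3981, -0.2538, 0.0148]
tool_rot: [3.141, -0.001, -0.072]
force: [-0.2, 0.5, 9.3]
grip_width: 0.0259
finger_force: 30.0
clock: 10.25
position: [0.3989, -0.2543, 0.1222]
tool_rot: [3.14, -0.005, -0.072]
force: [-0.1, -0.6, -1.2]
grip_width: 0.0255
finger_force: 29.8
clock: 10.75
position: [0.541, -0.1989, 0.1187]
tool_rot: [-3.141, -0.001, -0.07]
force: [-0.3, -0.4, 0.6]
grip_width: 0.026
finger_force: 29.8
clock: 11.25
position: [0.5382, -0.201, 0.119]
tool_rot: [3.142, -0.0, -0.073]
force: [-0.1, -0.0, -0.9]
grip_width: 0.0257
finger_force: 29.8
[-0.12424921 -0.01964944 -0.89563   ] [ 0.53818186 -0.20099041  0.11904817]
foot [256.3 207.9]
capbot [256.8 250.3]
rim c,+x,+y [257.7 212. ]
 [255.2 179.1]
 [223.9 214.4]
 [291.6 209.7]
rim c,+x,+y [257.7 214.2]
 [255.2 180.7]
 [223.2 216.6]
 [292.3 211.8]
rim c,+x,+y [257.7 216.5]
 [255.1 182.3]
 [222.6 218.9]
 [293.1 214. ]
```

View pics/m4.png

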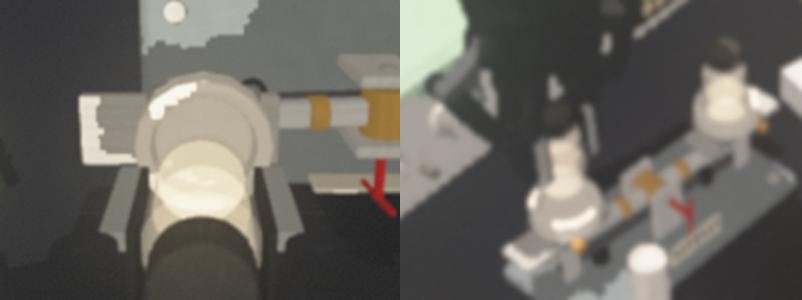

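```bash
python3 -m crank '{"travel":[[0.3,-0.03,0],[0.3,-0.03,-0.5],[0.3,-0.03,-1],[0.3,-0.03,-1.3],[0.3,-0.03,-1.4]],"turn":[[0,0,0],[0,0,0],[0,0,0],[0,0,0],[0,0,0]],"gripper":[0.8,0.8,0.8,0.8,0.8]}' 30
python3 -m crank '{"travel":[[0,0,-0.2],[0,0,-0.4],[0,0,-0.6],[0,0,-0.7],[0,0,-0.7]],"turn":[[0,0,0],[0,0,0],[0,0,0],[0,0,0],[0,0,0]],"gripper":[0.8,0.8,0.8,0.8,0.8]}' 30
python3 - <<'E'
from h import *
o=bot.observe();print(o["force"],o["position"])
f,a=grab("wrist","w5.png"); g,b=grab("scene","s5.png")
P=lambda n,*p: print(n,np.round(proj(f,p),1))
x,y,z=o["position"]
P("foot",x+.0135,y,z-.0148)
for d in (0,.004,.008): P("rim+x",.5412+.0215,-.2013,.079+d)
G=cv2.cvtColor(a,cv2.COLOR_BGR2GRAY); print(G[165:235,258].tolist())
S=lambda i,x,y,k,w=400,hh=300: cv2.resize(i[y:y+hh//k,x:x+w//k],(w,hh),interpolation=cv2.INTER_CUBIC)
cv2.imwrite("pics/m5.png",np.hstack([S(a,156,140,2),S(b,150,165,4)]))
E
```

```text
clock: 11.85
position: [0.5413, -0.2007, 0.1043]
tool_rot: [-3.141, 0.001, -0.072]
force: [0.1, 0.2, 0.5]
grip_width: 0.0259
finger_force: 29.8
clock: 12.35
position: [0.5416, -0.2008, 0.0978]
tool_rot: [-3.142, 0.0, -0.072]
force: [-0.4, -0.5, -1.1]
grip_width: 0.0257
finger_force: 29.8
[-0.39125019 -0.51152711 -1.1067078 ] [ 0.54157958 -0.20080936  0.09779142]
foot [256.3 207.5]
rim+x [256.2 191.9]
rim+x [256.2 194. ]
rim+x [256.2 196.1]
[184, 183, 183, 184, 177, 145, 121, 117, 118, 118, 117, 119, 119, 119, 120, 118, 119, 119, 118, 119, 120, 119, 121, 121, 130, 152, 163, 162, 163, 164, 168, 180, 191, 194, 195, 192, 189, 187, 183, 183, 184, 188, 185, 181, 185, 202, 214, 216, 217, 217, 217, 217, 218, 217, 217, 217, 217, 222, 231, 235, 235, 235, 235, 235, 235, 235, 235, 235, 235, 235]
```

View pics/m5.png

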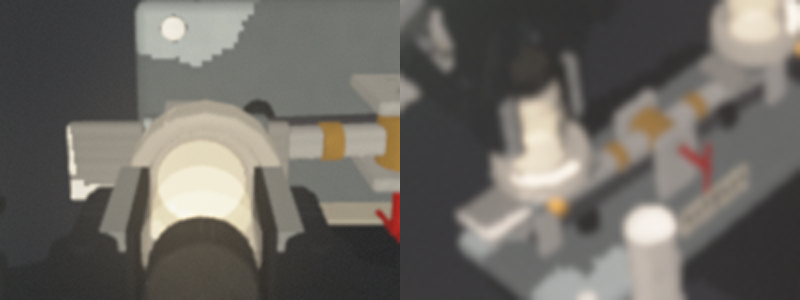

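The foot is inside the raised bore: rim edge at row 196, foot edge at row 210, and no contact force. I'll seat it gently and release.

```bash
python3 -m crank '{"travel":[[0.05,-0.05,-0.1],[0.05,-0.05,-0.25],[0.05,-0.05,-0.4],[0.05,-0.05,-0.55],[0.05,-0.05,-0.7]],"turn":[[0,0,0],[0,0,0],[0,0,0],[0,0,0],[0,0,0]],"gripper":[0.8,0.8,0.8,0.8,0.8]}' 30
python3 -m crank '{"travel":[[0,0,-0.05],[0,0,-0.1],[0,0,-0.15],[0,0,-0.15],[0,0,-0.15]],"turn":[[0,0,0],[0,0,0],[0,0,0],[0,0,0],[0,0,0]],"gripper":[0.8,0.8,0.8,0.8,0.8]}' 30
python3 - <<'E'
from h import *
o=bot.observe();print(o["force"],o["position"])
f,a=grab("wrist","w6.png")
for d in (0,.004,.008): print(proj(f,(.5412+.0215,-.2013,.079+d)))
G=cv2.cvtColor(a,cv2.COLOR_BGR2GRAY); print(G[185:235,258].tolist())
E
```

```text
clock: 12.95
position: [0.5421, -0.2012, 0.0908]
tool_rot: [-3.141, 0.0, -0.072]
force: [0.1, 0.3, 1.3]
grip_width: 0.0258
finger_force: 30.0
clock: 13.45
position: [0.5422, -0.2013, 0.0894]
tool_rot: [-3.142, -0.0, -0.072]
force: [0.4, 1.0, 0.7]
grip_width: 0.0261
finger_force: 30.0
[0.39334186 1.00865103 0.65215657] [ 0.54215085 -0.20132329  0.08942267]
[255.30021519 197.45482097]
[255.27416558 199.73710415]
[255.24679661 202.13498017]
[119, 120, 120, 120, 121, 119, 119, 122, 137, 156, 165, 164, 163, 166, 168, 178, 191, 197, 196, 193, 191, 187, 186, 184, 186, 201, 214, 217, 218, 218, 218, 218, 218, 218, 218, 217, 218, 223, 231, 235, 236, 235, 236, 235, 235, 235, 235, 235, 235, 236]
```

```bash
python3 -m crank '{"travel":[[0,0,0],[0,0,0],[0,0,0],[0,0,0],[0,0,0]],"turn":[[0,0,0],[0,0,0],[0,0,0],[0,0,0],[0,0,0]],"gripper":[0.64,0.58,0.52,0.47,0.44]}' 20
python3 -m crank '{"travel":[[0,0,0.2],[0,0,1],[0,0,3],[0,0,5.5],[0,0,8]],"turn":[[0,0,0],[0,0,0],[0,0,0],[0,0,0],[0,0,0]],"gripper":[0.44,0.44,0.44,0.44,0.44]}'
python3 -m crank '{"travel":[[-2,-1.5,0],[-4.5,-3.5,0],[-7,-5,0],[-8,-6,0],[-8,-6,0]],"turn":[[0,0,0],[0,0,0],[0,0,0],[0,0,0],[0,0,0]],"gripper":[0.44,0.44,0.44,0.44,0.44]}'
python3 -m crank '{"travel":[[0,0,0],[0,0,0],[0,0,0],[0,0,0],[0,0,0]],"turn":[[0,0,0],[0,0,0],[0,0,0],[0,0,0],[0,0,0]],"gripper":[0.44,0.44,0.44,0.44,0.44]}'
python3 - <<'E'
from h import *
f,a=grab("wrist","w7.png"); g,b=grab("scene","s7.png")
S=lambda i,x,y,k,w=400,hh=300: cv2.resize(i[y:y+hh//k,x:x+w//k],(w,hh),interpolation=cv2.INTER_CUBIC)
cv2.imwrite("pics/m7.png",np.hstack([S(a,56,0,1),S(b,145,140,3,402)]))
for n,x,y in (("L",.541,-.2015),("R",.5318,-.3378)):
  for d in (-.008,.008): print(n,d,"cap top",proj(f,(x,y,.126+d)),proj(g,(x,y,.126+d)))
E
```

```text
clock: 14.0
position: [0.5421, -0.2014, 0.0894]
tool_rot: [3.142, 0.0, -0.072]
force: [-0.5, 0.0, -0.8]
grip_width: 0.0476
finger_force: 0.0
clock: 14.5
position: [0.542, -0.2013, 0.1708]
tool_rot: [-3.142, -0.0, -0.072]
force: [0.3, 0.3, -0.2]
grip_width: 0.0477
finger_force: 0.0
clock: 15.0
position: [0.4612, -0.2629, 0.1701]
tool_rot: [3.141, -0.0, -0.074]
force: [1.0, 0.5, 0.7]
grip_width: 0.0475
finger_force: 0.0
clock: 15.5
position: [0.4623, -0.261, 0.1693]
tool_rot: [-3.141, 0.0, -0.071]
force: [0.1, 0.1, 1.1]
grip_width: 0.0474
finger_force: 0.0
L -0.008 cap top [150.87540138  93.15830749] [181.82869697 188.33742549]
L 0.008 cap top [141.30136819  92.08420405] [180.72123896 181.58543018]
R -0.008 cap top [375.98697138  92.19034103] [237.06386739 149.61945984]
R 0.008 cap top [386.85113238  91.02717762] [236.78687082 142.92174135]
```

View pics/m7.png

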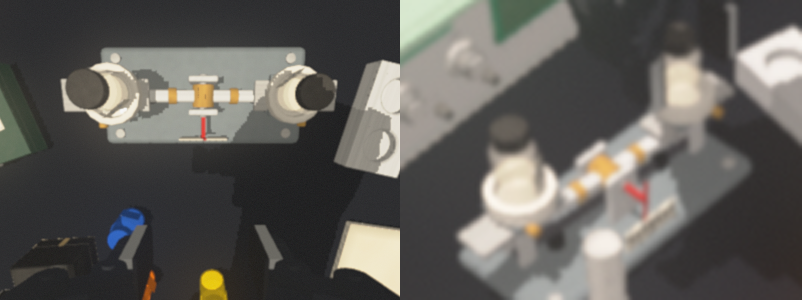

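In the scene crop the caps are at L (510,128) → px (182,183) and R (680,35) → px (238,152). That matches left up and right down, so Q in the right cup is the heavier one. I'll check it numerically with the dark-cap masks.

```bash
python3 - <<'E'
from h import *
f,a=grab("wrist"); g,b=grab("scene")
for nm,k,i,pts in (("wrist",f,a,((145,88),(370,90))),("scene",g,b,((182,183),(238,152)))):
    G=cv2.cvtColor(i,cv2.COLOR_BGR2GRAY)
    for (u,v),(x,y) in zip(pts,((.541,-.2015),(.5318,-.3378))):
        w=18 if nm=="wrist" else 9
        print(nm,(u,v),G[v,u-w-8:u+w+9].tolist(), G[v-w-6:v+w+7,u].tolist())
# rim heights from wrist: rim edge along y (outer side of cups) predicted for d
for d in (-.008,0,.008):
    print(d,[np.round(proj(f,p),1).tolist() for p in ((.541+.0215,-.2015,.079+d),(.541-.0215,-.2015,.079+d),(.5318+.0215,-.3378,.079+d),(.5318-.0215,-.3378,.079+d))])
G=cv2.cvtColor(a,cv2.COLOR_BGR2GRAY); print(G[55:135,168].tolist());print(G[55:135,345].tolist())
E
```

```text
wrist (145, 88) [200, 180, 123, 89, 86, 86, 86, 87, 88, 88, 89, 89, 90, 92, 91, 91, 91, 92, 92, 91, 92, 94, 92, 94, 93, 93, 90, 91, 93, 91, 92, 92, 91, 92, 92, 93, 95, 95, 93, 88, 77, 69, 67, 65, 78, 128, 196, 224, 227, 226, 225, 226, 223] [59, 58, 74, 115, 134, 107, 82, 84, 88, 90, 91, 89, 91, 91, 92, 91, 93, 92, 92, 94, 93, 93, 90, 92, 90, 92, 91, 91, 91, 91, 89, 90, 93, 96, 92, 92, 92, 90, 92, 92, 95, 93, 93, 82, 86, 147, 216, 232, 236]
wrist (370, 90) [226, 229, 229, 229, 230, 229, 210, 119, 52, 44, 48, 50, 55, 59, 59, 58, 57, 57, 58, 57, 57, 59, 55, 54, 56, 58, 59, 59, 59, 60, 59, 58, 56, 56, 56, 56, 57, 63, 69, 71, 69, 68, 67, 70, 75, 81, 96, 103, 70, 48, 47, 47, 47] [49, 48, 45, 61, 120, 193, 214, 156, 81, 59, 58, 58, 56, 57, 57, 59, 55, 60, 59, 58, 57, 59, 57, 57, 59, 59, 58, 58, 58, 57, 56, 55, 56, 57, 58, 58, 59, 58, 55, 57, 56, 56, 55, 66, 119, 166, 163, 140, 111]
scene (182, 183) [68, 67, 67, 66, 66, 67, 67, 67, 68, 75, 87, 95, 98, 98, 99, 98, 98, 99, 98, 96, 94, 88, 75, 67, 65, 64, 65, 64, 65, 64, 63, 64, 64, 64, 65] [95, 73, 67, 68, 67, 67, 67, 67, 66, 70, 80, 92, 96, 9
[... 671 characters left out ...]
 154, 174, 204, 217, 220, 222, 225, 226, 226, 226, 225, 225, 226, 226, 226, 226, 226, 226, 226, 225, 226, 226, 226, 226, 226, 226, 226, 225, 226, 224, 222, 220, 217, 209, 186, 153, 127, 115, 116, 152, 201, 221, 197, 194, 225, 237, 238, 237, 236, 232, 211, 175, 162, 160, 161, 160, 159, 158, 158, 158, 159]
[206, 205, 207, 209, 211, 212, 208, 185, 144, 139, 155, 188, 228, 238, 235, 205, 167, 152, 143, 136, 140, 140, 134, 131, 149, 187, 210, 217, 218, 219, 221, 225, 228, 229, 228, 229, 230, 229, 230, 230, 230, 230, 229, 229, 228, 228, 226, 225, 222, 220, 218, 218, 213, 204, 192, 171, 158, 158, 160, 157, 150, 154, 161, 161, 159, 158, 151, 133, 109, 96, 95, 96, 94, 95, 99, 107, 115, 117, 117, 114]
```

Both views agree that the left is up and the right is down, so Q in the right cup is the heavy vial. I go back to its release pose and regrip softly.

```bash
python3 -m crank '{"travel":[[2,-2,0],[4.5,-5,0],[6.5,-7,0],[6.95,-7.65,0],[6.95,-7.65,0]],"turn":[[0,0,0],[0,0,0],[0,0,0],[0,0,0],[0,0,0]],"gripper":[0.44,0.44,0.44,0.44,0.44]}' 20
python3 -m crank '{"travel":[[0,0,0],[0,0,0],[0,0,0],[0,0,-1],[0,0,-2]],"turn":[[0,0,0],[0,0,0],[0,0,0],[0,0,0],[0,0,0]],"gripper":[0.44,0.44,0.44,0.44,0.44]}' 20
```

```text
clock: 16.2
position: [0.5315, -0.3384, 0.1688]
tool_rot: [-3.142, 0.001, -0.073]
force: [-0.8, 0.8, -0.1]
grip_width: 0.0477
finger_force: 0.0
clock: 16.7
position: [0.5316, -0.3377, 0.1488]
tool_rot: [3.142, -0.0, -0.072]
force: [0.7, 0.5, -0.5]
grip_width: 0.0481
finger_force: 0.0
```

```bash
python3 -m crank '{"travel":[[0,0.03,-2],[0,0.03,-4],[0,0.03,-5.7],[0,0.03,-6.7],[0,0.03,-7.1]],"turn":[[0,0,0],[0,0,0],[0,0,0],[0,0,0],[0,0,0]],"gripper":[0.44,0.44,0.44,0.44,0.44]}' 20
python3 -m crank '{"travel":[[0,0,0],[0,0,0],[0,0,0],[0,0,0],[0,0,0]],"turn":[[0,0,0],[0,0,0],[0,0,0],[0,0,0],[0,0,0]],"gripper":[0.5,0.56,0.61,0.64,0.66]}' 20
python3 -m crank '{"travel":[[0,0,0],[0,0,0],[0,0,0],[0,0,0],[0,0,0]],"turn":[[0,0,0],[0,0,0],[0,0,0],[0,0,0],[0,0,0]],"gripper":[0.67,0.67,0.68,0.68,0.69]}' 20
```

```text
clock: 17.2
position: [0.5311, -0.3372, 0.0769]
tool_rot: [-3.141, 0.002, -0.072]
force: [0.5, -0.1, 0.0]
grip_width: 0.0477
finger_force: 0.0
clock: 17.7
position: [0.5318, -0.3376, 0.0788]
tool_rot: [3.141, -0.001, -0.072]
force: [-0.8, -0.3, -0.6]
grip_width: 0.0292
finger_force: 0.0
clock: 18.2
position: [0.5316, -0.3377, 0.0784]
tool_rot: [3.141, -0.0, -0.072]
force: [0.3, 0.8, 0.1]
grip_width: 0.0264
finger_force: 5.4
```

```bash
python3 -m crank '{"travel":[[0,0,0.02],[0,0,0.04],[0,0,0.04],[0,0,0.05],[0,0,0.05]],"turn":[[0,0,0],[0,0,0],[0,0,0],[0,0,0],[0,0,0]],"gripper":[0.7,0.71,0.72,0.74,0.76]}' 20
```

```text
clock: 18.7
position: [0.5316, -0.3375, 0.0789]
tool_rot: [-3.142, -0.0, -0.072]
force: [0.8, -1.2, -0.4]
grip_width: 0.0264
finger_force: 19.7
```

```bash
for i in 1; do :; done
python3 -m crank '{"travel":[[0,0,0.1],[0,0,0.2],[0,0,0.3],[0,0,0.4],[0,0,0.5]],"turn":[[0,0,0],[0,0,0],[0,0,0],[0,0,0],[0,0,0]],"gripper":[0.76,0.76,0.76,0.76,0.76]}' 20
python3 -m crank '{"travel":[[0,0,0.1],[0,0,0.2],[0,0,0.3],[0,0,0.4],[0,0,0.5]],"turn":[[0,0,0],[0,0,0],[0,0,0],[0,0,0],[0,0,0]],"gripper":[0.76,0.76,0.76,0.76,0.76]}' 20
python3 -m crank '{"travel":[[0,0,0.1],[0,0,0.2],[0,0,0.3],[0,0,0.4],[0,0,0.5]],"turn":[[0,0,0],[0,0,0],[0,0,0],[0,0,0],[0,0,0]],"gripper":[0.76,0.76,0.76,0.76,0.76]}' 20
python3 - <<'E'
from h import *
f,a=grab("wrist","w8.png"); g,b=grab("scene")
o=bot.observe(); print(o["force"],o["position"])
G=cv2.cvtColor(a,cv2.COLOR_BGR2GRAY); print(G[165:235,258].tolist())
for d in (-.008,0,.008): print(proj(f,(.5315+.0215,-.3378,.079+d)))
E
```

```text
clock: 19.2
position: [0.5316, -0.3375, 0.084]
tool_rot: [-3.142, -0.0, -0.072]
force: [0.2, -0.0, -0.6]
grip_width: 0.026
finger_force: 19.7
clock: 19.7
position: [0.5316, -0.3375, 0.089]
tool_rot: [-3.142, 0.0, -0.072]
force: [-0.6, 0.6, -1.7]
grip_width: 0.0262
finger_force: 19.8
clock: 20.2
position: [0.5316, -0.3375, 0.094]
tool_rot: [-3.142, 0.0, -0.072]
force: [0.1, 0.1, -1.1]
grip_width: 0.0266
finger_force: 19.8
[-0.00446753 -0.85181113 -1.74260127] [ 0.53169242 -0.33758845  0.09407962]
[225, 225, 225, 224, 218, 215, 207, 178, 155, 154, 152, 154, 153, 154, 153, 155, 153, 152, 155, 154, 154, 155, 155, 165, 194, 209, 209, 207, 210, 215, 223, 232, 234, 234, 232, 230, 229, 227, 225, 227, 228, 227, 225, 229, 240, 243, 243, 243, 243, 243, 243, 243, 243, 243, 243, 243, 244, 246, 246, 246, 246, 246, 247, 246, 246, 246, 247, 246, 247, 247]
[255.80994717 189.50884151]
[255.78417494 193.47778838]
[255.75586168 197.83805353]
```

```bash
python3 -m crank '{"travel":[[0,0,0.1],[0,0,0.2],[0,0,0.3],[0,0,0.4],[0,0,0.5]],"turn":[[0,0,0],[0,0,0],[0,0,0],[0,0,0],[0,0,0]],"gripper":[0.76,0.76,0.76,0.76,0.76]}' 20
python3 -m crank '{"travel":[[0,0,0.1],[0,0,0.2],[0,0,0.3],[0,0,0.4],[0,0,0.5]],"turn":[[0,0,0],[0,0,0],[0,0,0],[0,0,0],[0,0,0]],"gripper":[0.76,0.76,0.76,0.76,0.76]}' 20
python3 -m crank '{"travel":[[0,0,0.2],[0,0,0.5],[0,0,1],[0,0,2],[0,0,3]],"turn":[[0,0,0],[0,0,0],[0,0,0],[0,0,0],[0,0,0]],"gripper":[0.76,0.76,0.76,0.76,0.76]}' 30
```

```text
clock: 20.8
position: [0.5316, -0.3375, 0.099]
tool_rot: [-3.142, -0.0, -0.072]
force: [-0.0, 0.3, -1.9]
grip_width: 0.0262
finger_force: 19.8
clock: 21.3
position: [0.5316, -0.3375, 0.104]
tool_rot: [-3.142, 0.0, -0.072]
force: [0.3, -0.2, -1.3]
grip_width: 0.0264
finger_force: 19.8
clock: 21.8
position: [0.5316, -0.3376, 0.1349]
tool_rot: [3.142, -0.0, -0.072]
force: [-0.0, -0.1, -1.0]
grip_width: 0.0257
finger_force: 31.9
```

```bash
python3 -m crank '{"travel":[[-1,-2,0],[-2.5,-4.5,0],[-4.3,-7.2,0],[-5.3,-9.1,-1],[-5.3,-9.1,-3]],"turn":[[0,0,0],[0,0,0],[0,0,0],[0,0,0],[0,0,0]],"gripper":[0.76,0.76,0.76,0.76,0.76]}' 30
python3 -m crank '{"travel":[[0,0,-1],[0,0,-2.5],[0,0,-3.5],[0,0,-3.5],[0,0,-3.5]],"turn":[[0,0,0],[0,0,0],[0,0,0],[0,0,0],[0,0,0]],"gripper":[0.76,0.76,0.76,0.76,0.76]}' 30
python3 - <<'E'
from h import *
f,a=grab("wrist","w9.png"); o=bot.observe(); print(o["force"],o["position"]); x,y,z=o["position"]
S=lambda i,x,y,k,w=400,hh=300: cv2.resize(i[y:y+hh//k,x:x+w//k],(w,hh),interpolation=cv2.INTER_CUBIC)
g,b=grab("scene")
cv2.imwrite("pics/m9.png",np.hstack([S(a,156,134,2),S(b,140,130,3,402)]))
P=lambda n,*p: print(n,np.round(proj(f,p),1))
P("foot+x",x+.0135,y,z-.0155);P("foot c",x,y,z-.0155);P("capbot",x+.011,y,z+.0295)
hx,hy=.4784,-.4289
P("B c",hx,hy,.026);P("B+x",hx+.01525,hy,.026);P("B-y",hx,hy-.01525,.026);P("B+y",hx,hy+.01525,.026)
hx,hy=.5226,-.4422
P("A c",hx,hy,.026);P("A+x",hx+.01525,hy,.026);P("A-x",hx-.01525,hy,.026);P("A-y",hx,hy-.01525,.026);P("A+y",hx,hy+.01525,.026)
E
```

```text
clock: 22.3
position: [0.477, -0.4328, 0.1059]
tool_rot: [3.138, -0.002, -0.076]
force: [0.9, -0.1, -1.7]
grip_width: 0.0257
finger_force: 31.9
clock: 22.8
position: [0.4789, -0.4284, 0.0691]
tool_rot: [3.142, -0.0, -0.071]
force: [0.0, -0.2, -0.2]
grip_width: 0.0256
finger_force: 31.9
[ 0.00949341  1.35288121 -1.88667045] [ 0.47903113 -0.4285742   0.06943938]
foot+x [256.7 207.1]
foot c [258.5 230. ]
capbot [257.3 248.7]
B c [258.7 213.8]
B+x [257.1 191.1]
B-y [282.4 212.2]
B+y [235.2 215.4]
A c [275.6 143.8]
A+x [274.1 118.1]
A-x [276.9 168.4]
A-y [300.7 142. ]
A+y [250.5 145.6]
```

View pics/m9.png

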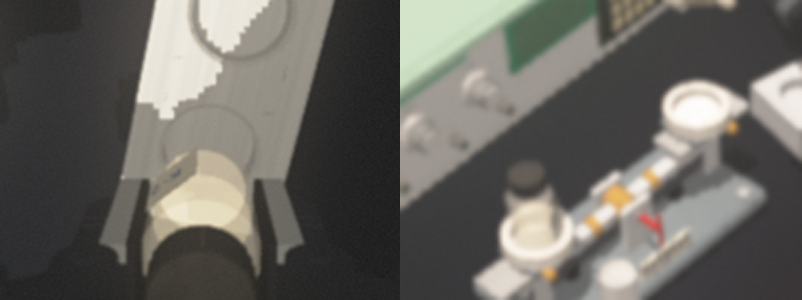

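Hole B appears about 4.6 px up and 2 px right of the prediction, with its top at crop (209,105). Hole A shifts the same way, so the block is about 2–3 mm farther in +x and 1 mm in −y. The scene crop shows P upright in the lowered left cup. I'll correct and go close.

```bash
python3 -m crank '{"travel":[[0.2,-0.09,-0.5],[0.2,-0.09,-1.2],[0.2,-0.09,-1.8],[0.2,-0.09,-2.2],[0.2,-0.09,-2.3]],"turn":[[0,0,0],[0,0,0],[0,0,0],[0,0,0],[0,0,0]],"gripper":[0.76,0.76,0.76,0.76,0.76]}' 30
python3 - <<'E'
from h import *
f,a=grab("wrist","w10.png"); o=bot.observe(); print(o["force"],o["position"]); x,y,z=o["position"]
S=lambda i,x,y,k,w=400,hh=300: cv2.resize(i[y:y+hh//k,x:x+w//k],(w,hh),interpolation=cv2.INTER_CUBIC)
cv2.imwrite("pics/m10.png",cv2.resize(a[140:290,156:356],(800,600),interpolation=cv2.INTER_CUBIC))
P=lambda n,*p: print(n,np.round((proj(f,p)-[156,140])*4,0))
P("foot+x",x+.0135,y,z-.0155);P("foot-y",x,y-.0135,z-.0155);P("foot+y",x,y+.0135,z-.0155)
hx,hy=.4784,-.4289
P("B c",hx,hy,.026);P("B+x",hx+.01525,hy,.026);P("B-y",hx,hy-.01525,.026);P("B+y",hx,hy+.01525,.026)
hx,hy=.5226,-.4422
P("A c",hx,hy,.026);P("A+x",hx+.01525,hy,.026);P("A-x",hx-.01525,hy,.026);P("A-y",hx,hy-.01525,.026);P("A+y",hx,hy+.01525,.026)
E
```

```text
clock: 23.4
position: [0.4803, -0.4292, 0.0451]
tool_rot: [-3.141, 0.001, -0.072]
force: [-0.1, 0.4, -1.9]
grip_width: 0.0257
finger_force: 31.9
[ 0.09496181  1.09694981 -1.79859142] [ 0.48036774 -0.42931651  0.04532268]
foot+x [402. 268.]
foot-y [506. 354.]
foot+y [313. 366.]
B c [407. 362.]
B+x [399. 261.]
B-y [514. 355.]
B+y [301. 370.]
A c [483.  48.]
A+x [477. -69.]
A-x [489. 159.]
A-y [598.  40.]
A+y [369.  56.]
```

View pics/m10.png

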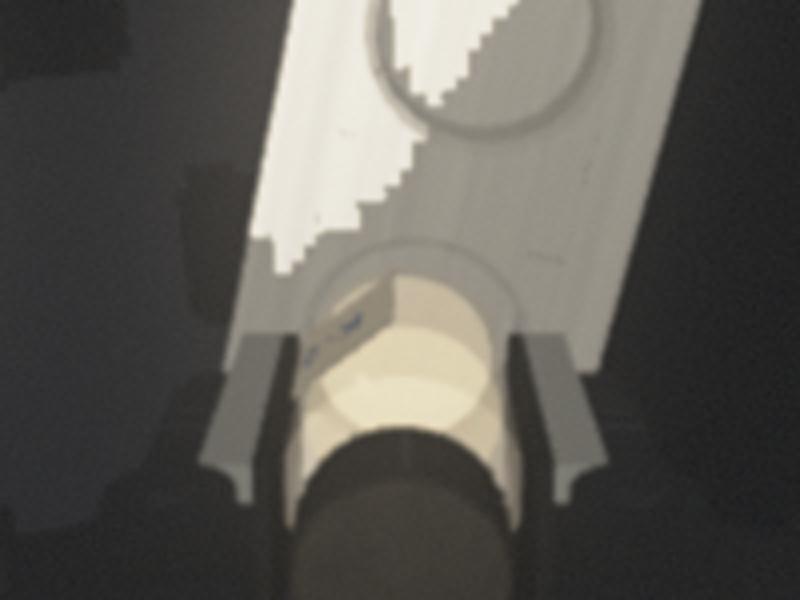

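In the close crop hole B's rim top is at V 240 and its centre at U 414. The vial's foot edge is at V 272 and its centre at about U 402. So the vial still needs about +1.8 mm in x and −1.5 mm in y. I've now used up my pictures, so the rest goes by numbers only.

```bash
python3 -m crank '{"travel":[[0.1,-0.08,0],[0.18,-0.15,0],[0.18,-0.15,-0.1],[0.18,-0.15,-0.2],[0.18,-0.15,-0.3]],"turn":[[0,0,0],[0,0,0],[0,0,0],[0,0,0],[0,0,0]],"gripper":[0.76,0.76,0.76,0.76,0.76]}' 30
python3 -m crank '{"travel":[[0,0,-0.05],[0,0,-0.1],[0,0,-0.15],[0,0,-0.2],[0,0,-0.25]],"turn":[[0,0,0],[0,0,0],[0,0,0],[0,0,0],[0,0,0]],"gripper":[0.76,0.76,0.76,0.76,0.76]}' 30
```

```text
clock: 23.95
position: [0.4824, -0.4309, 0.0429]
tool_rot: [-3.142, 0.0, -0.072]
force: [0.1, 0.4, -1.8]
grip_width: 0.026
finger_force: 31.9
clock: 24.45
position: [0.4821, -0.431, 0.0403]
tool_rot: [-3.142, 0.0, -0.072]
force: [-2.1, 0.5, -0.3]
grip_width: 0.0257
finger_force: 32.0
```

```bash
python3 -m crank '{"travel":[[-0.05,0,0],[-0.08,0,0],[-0.08,0,-0.05],[-0.08,0,-0.1],[-0.08,0,-0.15]],"turn":[[0,0,0],[0,0,0],[0,0,0],[0,0,0],[0,0,0]],"gripper":[0.76,0.76,0.76,0.76,0.76]}' 30
python3 -m crank '{"travel":[[0,0,-0.05],[0,0,-0.1],[0,0,-0.15],[0,0,-0.2],[0,0,-0.2]],"turn":[[0,0,0],[0,0,0],[0,0,0],[0,0,0],[0,0,0]],"gripper":[0.76,0.76,0.76,0.76,0.76]}' 30
```

```text
clock: 24.95
position: [0.4817, -0.4309, 0.0388]
tool_rot: [-3.142, -0.0, -0.072]
force: [0.3, -0.7, -2.3]
grip_width: 0.0255
finger_force: 31.9
clock: 25.45
position: [0.4816, -0.4309, 0.0368]
tool_rot: [-3.142, 0.0, -0.072]
force: [-0.2, -0.2, -1.8]
grip_width: 0.026
finger_force: 31.9
```

The vial is in the bore with no contact force. Next I lower it to the floor.

```bash
python3 -m crank '{"travel":[[0,0,-0.1],[0,0,-0.2],[0,0,-0.35],[0,0,-0.5],[0,0,-0.55]],"turn":[[0,0,0],[0,0,0],[0,0,0],[0,0,0],[0,0,0]],"gripper":[0.76,0.76,0.76,0.76,0.76]}' 30
python3 -m crank '{"travel":[[0,0,-0.03],[0,0,-0.06],[0,0,-0.09],[0,0,-0.12],[0,0,-0.12]],"turn":[[0,0,0],[0,0,0],[0,0,0],[0,0,0],[0,0,0]],"gripper":[0.76,0.76,0.76,0.76,0.76]}' 30
```

```text
clock: 25.95
position: [0.4815, -0.4309, 0.0312]
tool_rot: [-3.141, 0.0, -0.072]
force: [-0.4, -0.3, -2.7]
grip_width: 0.026
finger_force: 31.9
clock: 26.45
position: [0.4817, -0.431, 0.0306]
tool_rot: [3.142, -0.0, -0.072]
force: [-1.2, 1.2, 4.7]
grip_width: 0.0257
finger_force: 32.4
```

Contact came at TCP 0.0307. The grip height predicts 0.0309 for the bore floor, so the vial is home. I'll release and withdraw.

```bash
python3 -m crank '{"travel":[[0,0,0],[0,0,0],[0,0,0],[0,0,0],[0,0,0]],"turn":[[0,0,0],[0,0,0],[0,0,0],[0,0,0],[0,0,0]],"gripper":[0.66,0.62,0.56,0.5,0.45]}' 20
python3 -m crank '{"travel":[[0,0,0],[0,0,0.3],[0,0,1.5],[0,0,4],[0,0,7]],"turn":[[0,0,0],[0,0,0],[0,0,0],[0,0,0],[0,0,0]],"gripper":[0.45,0.45,0.45,0.45,0.45]}' 20
python3 -m crank '{"travel":[[-2,-1,2],[-5,-2,4],[-7,-3,6],[-9,-4,7],[-10,-4,8]],"turn":[[0,0,0],[0,0,0],[0,0,0],[0,0,0],[0,0,0]],"gripper":[0.45,0.45,0.45,0.45,0.45]}' 20
python3 -m crank '{"travel":[[-1,-1,1],[-3,-3,1],[-5,-5,1],[-5,-5,1],[-5,-5,1]],"turn":[[0,0,0],[0,0,0],[0,0,0],[0,0,0],[0,0,0]],"gripper":[0.45,0.45,0.45,0.45,0.45]}' 20
python3 - <<'E'
from h import *
g,b=grab("scene"); f,t=grab("top")
G=cv2.cvtColor(b,cv2.COLOR_BGR2GRAY).astype(int); T=cv2.cvtColor(t,cv2.COLOR_BGR2GRAY).astype(int)
for n,x,y,z0 in (("Q block",.4812,-.4308,.014),("P left",.5415,-.2013,.0645)):
    for nm,k,I in (("scene",g,G),("top",f,T)):
        c=proj(k,(x,y,z0+.056)); u,v=np.round(c).astype(int)
        print(n,nm,"pred cap top",np.round(c,1),"row",I[v,u-12:u+13].tolist(),"col",I[v-12:v+25,u].tolist(), "foot",np.round(proj(k,(x,y,z0)),1))
E
```

```text
clock: 26.95
position: [0.4816, -0.4309, 0.0302]
tool_rot: [-3.142, 0.0, -0.072]
force: [-0.1, -1.1, 0.6]
grip_width: 0.0471
finger_force: 0.0
clock: 27.45
position: [0.4813, -0.4307, 0.1012]
tool_rot: [-3.141, 0.001, -0.072]
force: [-0.4, 0.5, 0.1]
grip_width: 0.0468
finger_force: 0.0
clock: 27.95
position: [0.3796, -0.4724, 0.1819]
tool_rot: [3.14, -0.0, -0.074]
force: [-0.8, -0.5, 0.3]
grip_width: 0.047
finger_force: 0.0
clock: 28.45
position: [0.3317, -0.5211, 0.1904]
tool_rot: [-3.141, -0.0, -0.072]
force: [0.3, 0.5, 0.4]
grip_width: 0.0468
finger_force: 0.0
Q block scene pred cap top [287.1 154.3] row [234, 234, 235, 236, 236, 231, 210, 152, 103, 91, 91, 90, 91, 91, 90, 88, 82, 72, 64, 60, 60, 60, 60, 59, 59] col [59, 59, 60, 59, 60, 59, 61, 61, 62, 67, 78, 88, 91, 92, 93, 91, 85, 75, 68, 80, 124, 182, 221, 227, 222, 214, 209, 210, 215, 221, 222, 218, 216, 216, 221, 227, 234] foot [285.9 174.8]
Q block top pred cap top [319.6 189.6] row [245, 232, 177, 191, 240, 205, 117, 88, 88, 87, 88, 87, 88, 86, 86, 83, 104, 229, 246, 246, 247, 246, 160, 39, 42] col [246, 246, 243, 235, 246, 246, 240, 117, 84, 85, 87, 88, 88, 86, 86, 86, 79, 116, 238, 219, 164, 178, 239, 243, 245, 246, 246, 246, 241, 162, 126, 60, 43, 43, 42, 42, 44] foot [315.9 193.9]
P left scene pred cap top [181.4 187.2] row [62, 61, 62, 62, 61, 62, 71, 83, 90, 91, 92, 93, 94, 93, 93, 92, 91, 89, 83, 70, 63, 62, 61, 61, 61] col [63, 62, 63, 62, 62, 62, 63, 65, 73, 84, 90, 93, 94, 93, 94, 92, 86, 76, 65, 63, 78, 116, 163, 200, 220, 224, 218, 208, 206, 208, 215, 222, 222, 220, 219, 219, 220] foot [185.  209.5]
P left top pred cap top [206.8 155.9] row [42, 44, 43, 43, 43, 140, 144, 103, 88, 88, 88, 89, 88, 86, 84, 83, 87, 102, 160, 174, 240, 241, 182, 156, 167] col [41, 42, 44, 42, 51, 99, 147, 83, 84, 86, 87, 88, 88, 89, 88, 88, 83, 65, 125, 245, 244, 232, 212, 206, 247, 245, 250, 251, 171, 128, 136, 172, 171, 172, 174, 172, 174] foot [209.1 162.3]
```

Both caps lie within about 1.5 px of where seated, upright vials should be, in both views. Handing in.

```bash
python3 -c "
from workcell import bot
print(bot.job_done())"
```

```text
the job is handed in; nothing more can be done
None
```

The vial in the right cup (vial_q) dropped, so it is the heavier one and now stands upright, fully home in the near bore of the aluminium block; the lighter vial_p is still in the left cup. I handed the job in at about 28.5 s, but I viewed 12 pictures against your limit of 10.

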